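Clear the balance plate and hold its recessed calibration button

TASK

Set up the bench balance for its zero calibration, which only works with an empty plate: take the wooden scraper block and sweep all four chips off the steel weighing plate into the tray beside it, without touching them with the gripper, then put the scraper down on the table. Then draw the blue stylus from the wooden tool block, reach its steel shaft down through the hole in the balance's grey panel and press the recessed red button fully home; finish while still holding the stylus and keeping the button down. Leave the other things on the table as they are.

Things in the scene. Friction and masses are not known exactly. Their poses are not given: they have to be found in the camera images.
- balance: bench balance, white, fixed to the table, 270 (x) x 190 (y) mm, origin under the middle of the housing on the table. Its +x points to its rear, +y to its left, where the tray stands. Housing and grey panel are 50 mm high; a tilted display pod rises to 70 mm on the console beside the panel, at x -88 to -36, y -23 to +85 mm; a 150 x 200 mm steel weighing plate lies over the rear part, its top at 60 mm
- plate_center (a point): centre of the top face of the weighing plate (z = 60 mm over the table), axes as the balance: the plate is flat, without a rim, 150 mm along x and 200 mm along y, and its left edge (+y, 100 mm from here) overhangs the near wall of the tray
- cal_hole (a point): centre of the round 14 mm hole, ringed in white, level with the top face of the grey panel (z = 50 mm), at the front right of the balance (x -85, y -60 mm from its origin). The hole goes straight down; behind the 6 mm thick panel is a 20 x 20 mm well
- cal_button (a joint): travel of the red calibration button in the well under the hole, m: 0 = up, 0.004 = fully pressed (down). A 17 mm cap whose top lies 18 mm below the panel's top face; spring force 2 N at the start, 5 N fully down, springs back when released
- tray: aluminium tray, loose, 170 (x) x 130 (y) x 36 mm high, walls 3 mm, floor 15 mm above the table, origin under its centre; stands against the left side of the balance, its near wall under the overhanging plate edge
- chip_1: terracotta chip, irregular, about 25 mm across, 9 mm thick, 10 g, origin at the centre of its underside; starts lying flat on the weighing plate; the four lie apart, within 55 mm of its middle in the x direction, from 48 mm to the right to 73 mm to the left of it in y
- chip_2: another such chip
- chip_3: another such chip, 8 mm thick
- chip_4: another such chip, 10 mm thick
- scraper: scraper block standing upright on the table: 130 mm long (its x), 26 mm thick (its y), 70 mm high, light wood over an 18 mm high black rubber foot (the foot 24 mm thick, flat underneath); origin at the centre of its underside; 0.16 kg; to be gripped across its thickness near the top
- tool_block: wooden tool block, fixed, 130 (x) x 56 (y) x 60 mm high, origin under its centre; the stylus stands in a hole at its x = +45 mm; a pencil and a glass rod stand in it at x = -30 and -45 mm, up to 175 mm high
- stylus: stylus, 130 mm long, 40 g, standing upright with its shoulder on the tool block: steel shaft 6 mm thick for the lowest 54 mm, then a blue handle 12 mm thick and 76 mm long; origin at the tip of the shaft (its lower end, 6 mm over the table at the start), z along it to the handle. Shaft hangs in a 9 mm hole: lift it 60 mm straight up to clear
- stylus_tip (a point): tip of the stylus shaft (same point as the stylus's origin)
- tape: bystander: roll of paper tape, 62 mm across, 48 mm high, origin under its centre
- loupe: bystander: red folding loupe, 36 x 52 x 14 mm, origin under its centre
- pot: bystander: small white-lidded pot, 38 mm across, 58 mm high, origin under its centre
- clip_black: bystander: black film clip, 24 x 36 x 19 mm, origin under its centre

How it is judged:
By the outcome, as a careful person would: the job done as asked, in the order asked, and still so for the second after the job is handed in, while the arm keeps its last pose, push and grip.
It also fails if it takes over 61 s, if anything falls off the work surface, if the arm or the gripper's body presses on something with over 40 N, if the wrist force passes 120 N, or if a joint passes its speed limit or range.

ROBOT

A 6-joint arm with a two-finger parallel gripper is mounted at the origin on the work surface; the furniture and walls round the work are solid. World frame = base frame: x ahead of the robot, y to its left, z up, the work surface at z = 0. Lengths are in m, angles in rad, forces in N, time in s.
With the tool pointing down it reaches from about 0.35 to 0.775 m from the base axis. Payload 5.5 kg.
Tool frame: the origin (TCP) lies at the very end of the fingers, on their centre line; the grasp point (between the pads) lies 19 mm behind it; z points along the fingers, y is the line along which they close (so a half turn about z gives the same grasp; the last joint's range is limited). The gripper opens to 85 mm and grips with 20 to 120 N. Pads are 22 mm wide; open, the fingers measure 114 mm over their backs; the gripper's body (76 mm by 85 mm) begins 54 mm behind the grasp point. The pads swing forward as they close: fully open they stand 13 mm farther back than shut.
Start: joints at [-1.477, 0.313, 0.046, 1.304, 0, 1.431], TCP at [0.133, -0.559, 0.204] pointing down, gripper open.
Joint ranges: [-2.76, 2.76], [-0.86, 1.69], [-1.03, 1.26], [-2.2, 2.34], [-1.47, 1.5], [-3.14, 3.14]. Speed limits (rad/s): [2.57, 2.57, 3.14, 3.14, 3.14, 3.14].

INTERFACE

Orientations are given as a unit quaternion [w, x, y, z].
In Python, from workcell import env gives the robot as it stands. The module is installed in compiled form; this text tells all that it offers.
- The arm moves only by the tool jog_arm, never from a script. Its arguments are lists of equal length, an entry for each row: "gripper": the opening, from 0 (shut) to 1 (fully open); "offset": the shift along the world's x, y, z in cm, a list of three; "twist": the turn about the world's z in degrees. In form: {"gripper": [gripper, ...], "offset": [[dx, dy, dz], ...], "twist": [twist, ...]}. A call has exactly 8 rows; each row is the pose to reach, as a shift and turn from the pose commanded when the call began; what a row does not reach only later rows make up. A row lasts 1/8 s, in which the tool goes at most 62.5 mm and 10.7 degrees, less where a joint would pass 70% of its speed; a pose out of reach is approached as far as the arm can. A call with a gripper value outside its range is refused whole. The fingers move at their own pace and stop on an object; "squeeze" is the grip in N (left out, the last holds). Time passes only in rows, so rows that repeat a pose let the fingers close, or fill a call up. It gives the time, the measured TCP pose, the force, the opening and the grip force at its end, in the units of the state.
- env.get_state(): the state, without advancing time (a new reading comes with each control period).
- env.read_camera(name): name is "side" or "top"; returns a dict with "image" (420x560x3 uint8, red, green, blue), "z_map" (420x560 float32, m along the optical axis (not along the pixel's ray), 0 where there is no reading), "fovy" (degrees; the focal length in pixels is half the picture's height over the tangent of half this angle, whatever the lens; pixels are square), "cx", "cy" (the principal point, pixels), "distortion" ([k1, k2, p1, p2, k3] as OpenCV has them; the pictures are not rectified), "cam_to_world" (4x4, takes a point from camera to world coordinates). Camera axes: x right, y up, looking along -z (the intrinsics and any distortion apply to the point x, -y, -z); pixel columns grow to the right and rows downward; lengths in m; the calibration is good to about 2 mm. A picture is of the moment at which its call begins.
- env.hand_in(): hands the job in; it is judged then, once.
The state is a dict: "clock": time; "joint_pos": joint angles; "qvel": joint speeds; "tau": joint torques, N m; "tcp_pos": TCP position; "orientation": TCP orientation; "wrist_force": force on the tool from outside, world axes, zero at the start; "ft_torque": the same for the moment, N m; "finger_gap": finger opening in m; "grip_force": force on a finger pad.
Only numpy, scipy, OpenCV 4.12 (cv2) and the standard library are available. Lean on these libraries where they do the work, as an engineer would, in place of code of your own. Each camera call takes 0.05 s, during which the arm holds its last target. There are 200 camera calls.

## Working session

There is one attempt and no reset: what is moved stays moved. The work goes in short steps, Python scripts to look and compute and a tool call to move; the robot and the scene stay as the last step left them, time stands still between calls to the robot, and variables do not carry over. Pictures are saved under pics/ and viewed, at most 10 in all, crops included, and the job is handed in when it is done.

Besides the shell and the picture viewer there is one more tool, called after "Call:" by a JSON object that holds its "fn" and its "kwargs". jog_arm: Moves the arm, as the interface text tells. Its arguments: {"type":"object","properties":{"gripper":{"type":"array"},"offset":{"type":"array"},"twist":{"type":"array"},"squeeze":{"type":"number"}},"required":["gripper","offset","twist"]}

```bash
mkdir -p pics
cat > h.py <<'E'
import numpy as np, cv2
from workcell import env
def cam(n):
    d=env.read_camera(n); im=d["image"]; f=im.shape[0]/2/np.tan(np.radians(d["fovy"])/2)
    d["K"]=np.array([[f,0,d["cx"]],[0,f,d["cy"]],[0,0,1.]]); d["D"]=np.array(d["distortion"],float); return d
def ray(d,uv):
    p=cv2.undistortPoints(np.array(uv,float).reshape(-1,1,2),d["K"],d["D"]).reshape(-1,2)
    c=np.c_[p[:,0],-p[:,1],-np.ones(len(p))]; T=np.array(d["cam_to_world"])
    return T[:3,3],c@T[:3,:3].T
def onz(d,uv,z):
    o,r=ray(d,uv); return o+r*((z-o[2])/r[:,2])[:,None]
def cloud(d):
    H,W=d["z_map"].shape; v,u=np.mgrid[:H,:W]
    o,r=ray(d,np.c_[u.ravel(),v.ravel()]); P=o+r*d["z_map"].reshape(-1,1)
    P[d["z_map"].ravel()==0]=np.nan; return P.reshape(H,W,3)
def proj(d,P):
    T=np.linalg.inv(np.array(d["cam_to_world"])); c=np.atleast_2d(P)@T[:3,:3].T+T[:3,3]
    c=c*[1,-1,-1]; return cv2.projectPoints(c,np.zeros(3),np.zeros(3),d["K"],d["D"])[0].reshape(-1,2)
def save(im,n): cv2.imwrite("pics/"+n,cv2.cvtColor(im,cv2.COLOR_RGB2BGR))
E
python3 - <<'E'
from h import *
for n in("top","side"):
    d=cam(n); save(d["image"],n+"0.png"); print(n,np.round(d["cam_to_world"],3).tolist(),d["fovy"],d["distortion"])
    np.savez(n+"0.npz",P=cloud(d),im=d["image"])
s=env.get_state(); print(s["tcp_pos"],s["orientation"],s["finger_gap"],s["clock"])
E
```

```text
top [[-0.004, 0.996, -0.087, 0.423], [-1.0, -0.006, -0.025, -0.016], [-0.025, 0.087, 0.996, 1.134], [0.0, 0.0, 0.0, 1.0]] 52.42216708438391 [0.03919425 0.         0.         0.         0.        ]
side [[-0.991, 0.049, -0.127, 0.339], [-0.137, -0.368, 0.92, 1.161], [-0.002, 0.929, 0.371, 0.535], [0.0, 0.0, 0.0, 1.0]] 43.143572729923704 [-0.15133026  0.          0.          0.          0.        ]
[ 0.13316446 -0.55884979  0.20271828] [-8.03585535e-04  9.93174579e-01  1.16634511e-01  2.45172532e-05] 0.08541715090688902 0.1
```

View pics/top0.png

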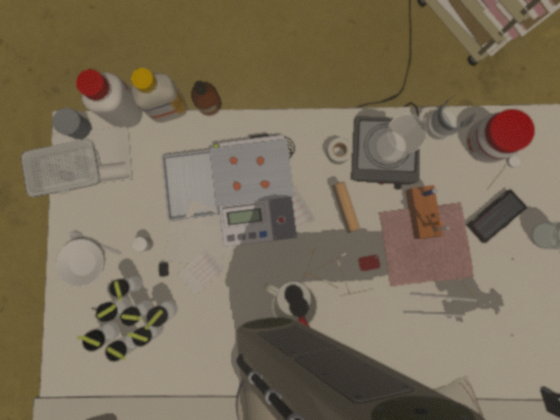

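View pics/side0.png

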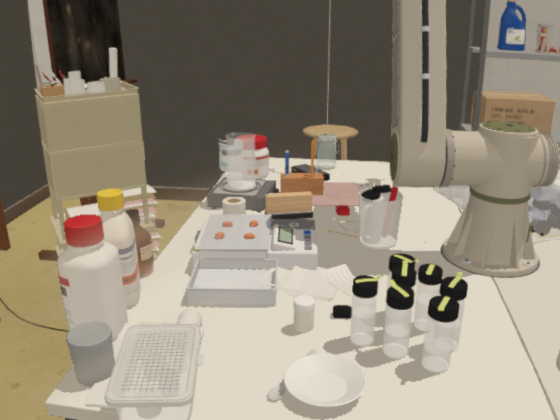

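The top view shows the tray at about (190,185), plate (250,170) with 4 chips, white-ringed hole (281,220), scraper (346,206) and tool block (426,212). In the side view the blue stylus is at (287,162).

Run:
```python
from h import *
t=np.load("top0.npz");P=t["P"];im=t["im"]; s=np.load("side0.npz")
save(cv2.resize(im[125:250,155:310],None,fx=5,fy=4.8,interpolation=cv2.INTER_CUBIC),"c1.png")
save(cv2.resize(im[165:250,320:460],None,fx=5.5,fy=5.5,interpolation=cv2.INTER_CUBIC),"c2.png")
hsv=cv2.cvtColor(im,cv2.COLOR_RGB2HSV)
def rect(name,m,lo=20):
    m=m.astype(np.uint8); n,l,st,c=cv2.connectedComponentsWithStats(m)
    for i in range(1,n):
        if st[i,4]>=lo:
            Q=P[l==i]; xy=(Q[:,:2]*1000).astype(np.float32); r=cv2.minAreaRect(xy)
            print(name,st[i,4],np.round(c[i]),"rect",np.round(r[0]),np.round(r[1]),round(r[2],1),"z",np.round(np.nanmedian(Q[:,2])*1000,1))
z=P[...,2]; v,u=np.mgrid[:420,:560]; reg=(u>150)&(u<470)&(v>120)&(v<260)
rect("z55-65",reg&(z>.054)&(z<.067)&(u<310))
rect("z50",reg&(z>.044)&(z<.054)&(u<310))
rect("z66-80",reg&(z>.064)&(z<.085)&(u>320)&(u<370))
rect("tb",reg&(z>.052)&(z<.068)&(u>390))
rect("tray",reg&(z>.027)&(z<.042)&(u<230))
rect("chips",reg&(hsv[...,1]>90)&((hsv[...,0]<12)|(hsv[...,0]>172))&(z>.055)&(u<310),8)
h2=cv2.cvtColor(s["im"],cv2.COLOR_RGB2HSV);P=s["P"]
rect("stylus side",(h2[...,0]>105)&(h2[...,0]<125)&(h2[...,1]>100)&(np.mgrid[:420,:560][1]<300)&(np.mgrid[:420,:560][1]>270)&(np.mgrid[:420,:560][0]<190)&(np.mgrid[:420,:560][0]>140),5)
```

```text
z55-65 4392 [251. 172.] rect [592.  71.] [154. 200.] 6.6 z 59.1
z55-65 744 [244. 215.] rect [481.  89.] [ 51. 107.] 6.8 z 62.4
z50 318 [248. 141.] rect [673.  81.] [ 13. 186.] 6.9 z 48.9
z50 2135 [262. 224.] rect [465.  55.] [107. 189.] 7.1 z 49.0
z66-80 510 [347. 206.] rect [ 502. -169.] [125.  26.] 17.3 z 68.8
tb 33 [436. 130.] rect [ 693. -398.] [51. 11.] 43.4 z 62.3
tb 89 [401. 137.] rect [ 673. -310.] [64. 20.] 38.7 z 58.0
tb 1052 [426. 212.] rect [ 487. -368.] [129.  58.] 6.9 z 58.8
tray 394 [178. 189.] rect [552. 233.] [194. 132.] 7.3 z 34.8
tray 20 [207. 251.] rect [388. 186.] [18. 10.] 42.6 z 30.0
chips 36 [233. 160.] rect [620. 115.] [16. 13.] 61.9 z 69.6
chips 41 [260. 160.] rect [618.  47.] [16. 17.] 41.1 z 67.1
chips 45 [265. 184.] rect [558.  36.] [18. 16.] 88.8 z 67.9
chips 44 [236. 186.] rect [554. 107.] [18. 16.] 44.9 z 67.0
stylus side 32 [287. 158.] rect [ 528. -355.] [ 9. 25.] 7.2 z 117.6
```

View pics/c1.png

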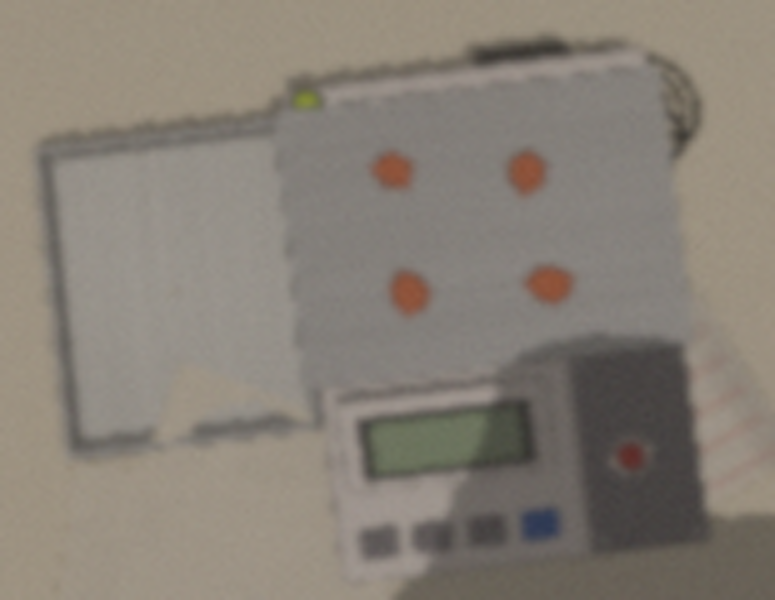

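View pics/c2.png

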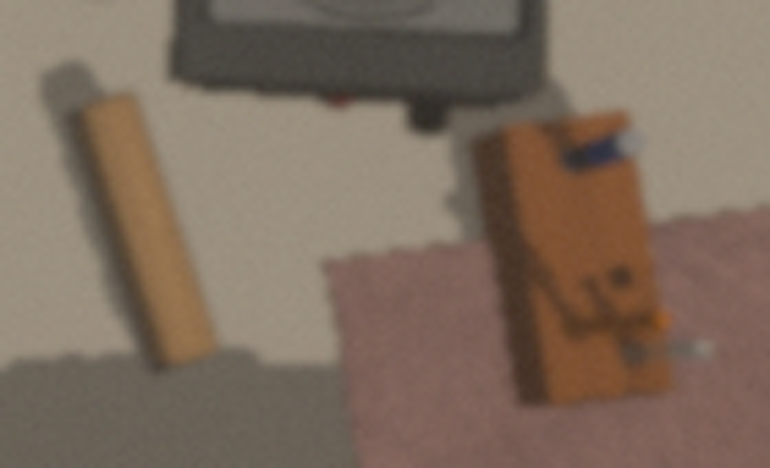

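Run:
```python
from h import *
d=cam("top"); s=cam("side")
a=np.radians(6.9); R=np.array([[np.cos(a),-np.sin(a)],[np.sin(a),np.cos(a)]])
hs=cv2.cvtColor(d["image"],cv2.COLOR_RGB2HSV); v,u=np.mgrid[:420,:560]
m=(hs[...,1]>90)&((hs[...,0]<12)|(hs[...,0]>170))&(abs(u-281)<8)&(abs(v-220)<8)
print("hole px",u[m].mean(),v[m].mean(),"z28-50",onz(d,[[u[m].mean(),v[m].mean()]],.032),onz(d,[[u[m].mean(),v[m].mean()]],.05))
pc=np.array([.592,.071]); 
for c in ([.592,.071],):
    print("from panel rect:", (np.array([.465,.055])), R.T@(np.array([.465,.055])-pc))
# stylus: side rays midpoint on plane y'; top-view blue pixels
m=(hs[...,0]>105)&(hs[...,0]<130)&(hs[...,1]>90)&(u>415)&(u<445)&(v>180)&(v<205); print(m.sum(),u[m].mean(),v[m].mean(),u[m].min(),u[m].max())
h2=cv2.cvtColor(s["image"],cv2.COLOR_RGB2HSV); m2=(h2[...,0]>105)&(h2[...,0]<125)&(h2[...,1]>100)&(abs(u-287)<12)&(v<190)&(v>140)
o1,r1=ray(d,[[u[m].mean(),v[m].mean()]]); o2,r2=ray(s,[[u[m2].mean(),v[m2].mean()]])
t=np.linalg.lstsq(np.c_[r1[0],-r2[0]],o2-o1,rcond=None)[0]; print("stylus",o1+r1[0]*t[0],o2+r2[0]*t[1])
for y in(-.361,-.364): print("side ray x,z at y",y,o2+r2[0]*((y-o2[1])/r2[0][1]))
```

```text
hole px 280.7142857142857 219.5 z28-50 [[ 0.46984243 -0.00429234  0.032     ]] [[ 0.46907842 -0.00448855  0.05      ]]
from panel rect: [0.465 0.055] [-0.12800237 -0.00062674]<stdin>:11: RuntimeWarning: Mean of empty slice.
  ret = ret.dtype.type(ret / rcount)
Traceback (most recent call last):
ValueError: zero-size array to reduction operation minimum which has no identity
```

Call:
{"fn": "jog_arm", "kwargs": {"gripper": [1,1,1,1,1,1,1,1], "offset": [[36.9,39,0],[36.9,39,0],[36.9,39,0],[36.9,39,0],[36.9,39,0],[36.9,39,0],[36.9,39,0],[36.9,39,0]], "twist": [3.9,3.9,3.9,3.9,3.9,3.9,3.9,3.9]}}

```text
clock: 1.2
tcp_pos: [0.478, -0.1945, 0.2036]
orientation: [0.0, 0.989, 0.15, 0.0]
wrist_force: [0.8, -1.7, -0.7]
finger_gap: 0.0853
grip_force: 0.0
```

Call:
{"fn": "jog_arm", "kwargs": {"gripper": [1,1,1,1,1,1,1,1], "offset": [[2.4,2.5,0],[2.4,2.5,-5],[2.4,2.5,-9],[2.4,2.5,-9],[2.4,2.5,-9],[2.4,2.5,-9],[2.4,2.5,-9],[2.4,2.5,-9]], "twist": [0,0,0,0,0,0,0,0]}}

```text
clock: 2.2
tcp_pos: [0.5013, -0.1715, 0.1143]
orientation: [0.0, 0.989, 0.15, 0.001]
wrist_force: [-0.6, 1.5, -0.9]
finger_gap: 0.0855
grip_force: 0.0
```

Run:
```python
from h import *
print(env.get_state()["tcp_pos"])
s=cam("side"); im=s["image"]; save(cv2.resize(im[130:290,180:390],None,fx=3.6,fy=3.6,interpolation=cv2.INTER_CUBIC),"s1.png")
```

```text
[ 0.50128065 -0.17153281  0.11434063]
```

View pics/s1.png

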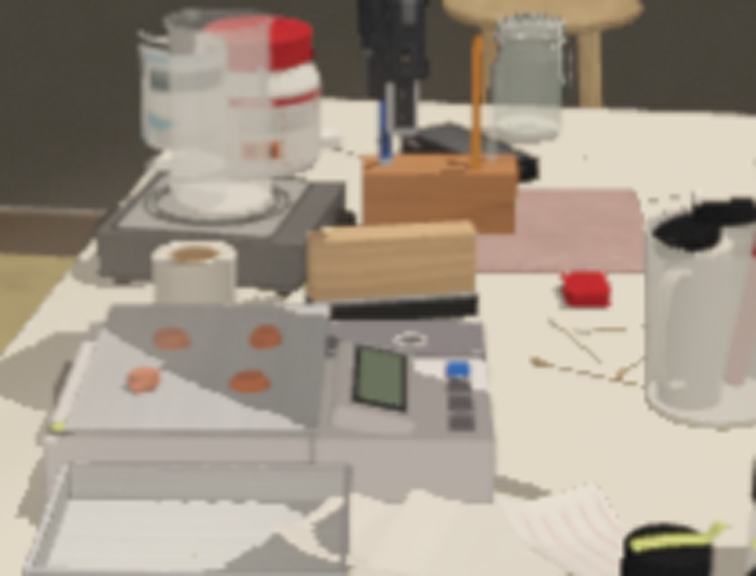

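The gripper hangs squarely over the scraper (crop about (395,230)). The chips are still on the plate at crop (145–265, 335–380). The white-ringed hole is at crop (410,340).

Call:
{"fn": "jog_arm", "kwargs": {"gripper": [1,1,1,0.1,0.1,0.1,0.1,0.1], "offset": [[0.1,0.2,-5],[0.1,0.2,-8],[0.1,0.2,-8],[0.1,0.2,-8],[0.1,0.2,-8],[0.1,0.2,-8],[0.1,0.2,-8],[0.1,0.2,-8]], "twist": [0,0,0,0,0,0,0,0], "squeeze": 60}}

```text
clock: 3.25
tcp_pos: [0.5026, -0.1696, 0.0348]
orientation: [0.001, 0.989, 0.15, 0.001]
wrist_force: [-0.6, 1.5, 5.4]
finger_gap: 0.0237
grip_force: 59.0
```

Call:
{"fn": "jog_arm", "kwargs": {"gripper": [0.1,0.1,0.1,0.1,0.1,0.1,0.1,0.1], "offset": [[0,0,4],[0,0,9],[2,4,9],[5,9,9],[8,14,9],[9.7,16.8,9],[9.7,16.8,9],[9.7,16.8,9]], "twist": [0,0,-5,-10.4,-10.4,-10.4,-10.4,-10.4]}}

```text
clock: 4.25
tcp_pos: [0.5982, -0.0014, 0.1232]
orientation: [0.0, 0.998, 0.06, -0.001]
wrist_force: [-0.9, -0.0, -2.0]
finger_gap: 0.0236
grip_force: 60.0
```

Run:
```python
from h import *
print(env.get_state()["tcp_pos"])
s=cam("side");P=cloud(s);im=s["image"]; save(cv2.resize(im[130:290,180:390],None,fx=3.6,fy=3.6,interpolation=cv2.INTER_CUBIC),"s2.png")
hs=cv2.cvtColor(im,cv2.COLOR_RGB2HSV)
m=(hs[...,0]>10)&(hs[...,0]<25)&(hs[...,1]>70)&(abs(P[...,1]-.012)<.03)&(P[...,2]>.07)&(P[...,0]>.5)
Q=P[m];print(m.sum(),np.percentile(Q,[1,50,99],axis=0).round(4))
q=Q[abs(Q[:,1]-np.median(Q[:,1]))<.02]; print("yaw slope",np.degrees(np.arctan(np.polyfit(q[:,0],q[:,1],1)[0])))
# lower boundary of the black foot
d=P[(hs[...,2]<60)&(abs(P[...,1]-.012)<.03)&(P[...,2]<.15)&(P[...,0]>.52)&(P[...,0]<.68)];print(len(d),np.percentile(d,[2,50,98],axis=0).round(4))
```

```text
[ 0.59817662 -0.00142389  0.12317856]
1117 [[ 0.5335 -0.0053  0.1103]
 [ 0.5912  0.0123  0.136 ]
 [ 0.6537  0.0228  0.1603]]
yaw slope 6.606853680118567Traceback (most recent call last):
  File "<stdin>", line 9, in <module>
    return _quantile_unchecked(
        a, q, axis, out, overwrite_input, method, keepdims, weights)
    return _ureduce(a,
                    func=_quantile_ureduce_func,
    ...<5 lines>...
                    overwrite_input=overwrite_input,
                    method=method)
    r = func(a, **kwargs)
    result = _quantile(arr,
                       quantiles=q,
    ...<2 lines>...
                       out=out,
                       weights=wgt)
    slices_having_nans = np.isnan(arr[-1, ...])
                                  ~~~^^^^^^^^^
IndexError: index -1 is out of bounds for axis 0 with size 0
```

View pics/s2.png

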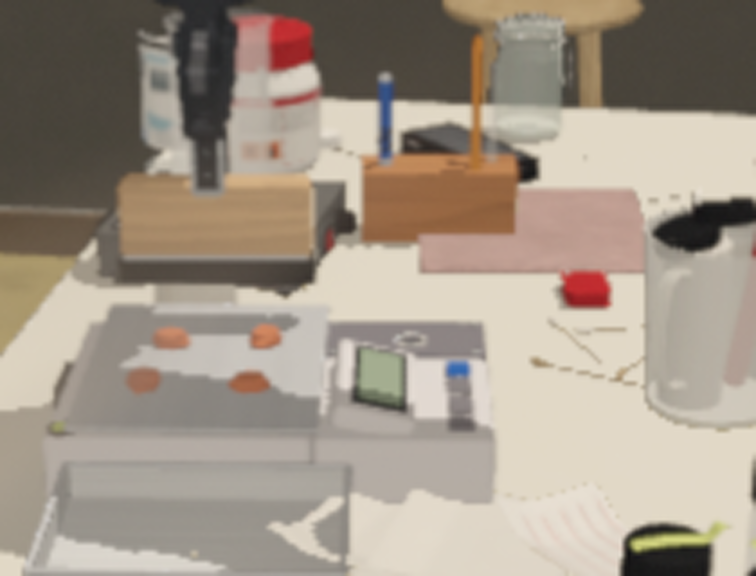

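The scraper is held level, square to the plate and just right of the chips (crop (215,215)).

Call:
{"fn": "jog_arm", "kwargs": {"gripper": [0.1,0.1,0.1,0.1,0.1,0.1,0.1,0.1], "offset": [[0,0,-1],[0,0,-2],[0,0,-2.4],[0,0,-2.6],[0,0,-2.7],[0,0,-2.7],[0,0,-2.7],[0,0,-2.7]], "twist": [0,0,0,0,0,0,0,0]}}

```text
clock: 5.3
tcp_pos: [0.599, -0.0012, 0.0967]
orientation: [0.0, 0.998, 0.06, 0.0]
wrist_force: [-0.7, -0.3, -1.7]
finger_gap: 0.0239
grip_force: 60.0
```

Call:
{"fn": "jog_arm", "kwargs": {"gripper": [0.1,0.1,0.1,0.1,0.1,0.1,0.1,0.1], "offset": [[0,0.4,-0.1],[-0.2,1.6,-0.1],[-0.3,2.8,-0.1],[-0.5,4,-0.1],[-0.6,5,-0.1],[-0.7,6,-0.1],[-0.8,7,-0.1],[-1,8,-0.1]], "twist": [0,0,0,0,0,0,0,0]}}

```text
clock: 6.3
tcp_pos: [0.5889, 0.0793, 0.0955]
orientation: [0.0, 0.998, 0.06, 0.0]
wrist_force: [0.7, -0.3, -2.4]
finger_gap: 0.0237
grip_force: 60.0
```

Call:
{"fn": "jog_arm", "kwargs": {"gripper": [0.1,0.1,0.1,0.1,0.1,0.1,0.1,0.1], "offset": [[-0.1,1,0],[-0.2,2,0],[-0.4,3,0],[-0.5,4,0],[-0.6,5,0],[-0.7,6,0],[-0.8,7,0],[-1,8,0]], "twist": [0,0,0,0,0,0,0,0]}}

```text
clock: 7.3
tcp_pos: [0.5792, 0.1558, 0.0955]
orientation: [-0.002, 0.998, 0.064, -0.0]
wrist_force: [-0.1, -0.4, -2.2]
finger_gap: 0.0241
grip_force: 60.0
```

Run:
```python
from h import *
print(env.get_state()["tcp_pos"])
s=cam("side");t=cam("top")
a=cv2.resize(s["image"][150:310,180:320],(395,450),interpolation=cv2.INTER_CUBIC);b=cv2.resize(t["image"][120:240,155:300],(400,450),interpolation=cv2.INTER_CUBIC)
save(np.hstack([a,b]),"sw.png")
```

```text
[0.57923198 0.1558379  0.09548752]
```

View pics/sw.png

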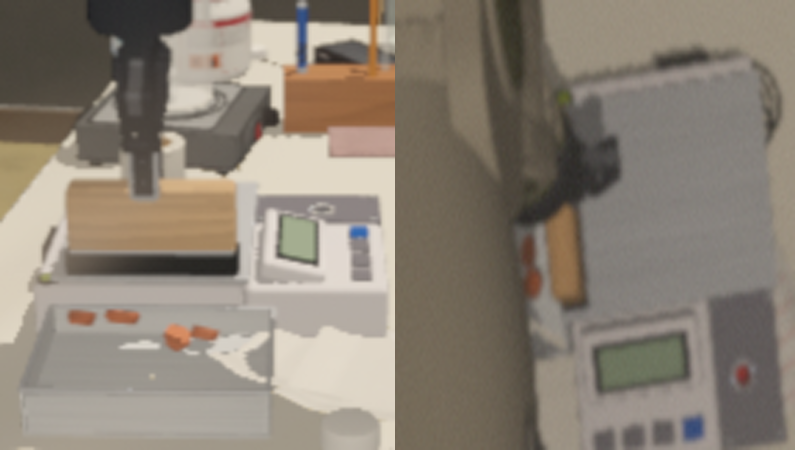

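All four chips lie in the tray (left panel (82,317), (122,317), (177,337), (204,333)), and the plate is clear. Next I return the scraper.

Call:
{"fn": "jog_arm", "kwargs": {"gripper": [0.1,0.1,0.1,0.1,0.1,0.1,0.1,0.1], "offset": [[0,0,4],[-1,-5,5],[-2,-10,5],[-3.5,-15,5],[-5,-20,5],[-6,-26,5],[-7.7,-32.5,5],[-7.7,-32.5,5]], "twist": [0,0,0,0,3,6,10,10]}}

```text
clock: 8.4
tcp_pos: [0.5014, -0.1743, 0.1457]
orientation: [-0.001, 0.989, 0.147, -0.0]
wrist_force: [1.4, 0.8, -1.7]
finger_gap: 0.0237
grip_force: 60.2
```

Run:
```python
from h import *
s=cam("side");t=cam("top")
for n,d in(("s",s),("t",t)):
    P=cloud(d);hs=cv2.cvtColor(d["image"],cv2.COLOR_RGB2HSV)
    m=(hs[...,1]>90)&((hs[...,0]<13)|(hs[...,0]>172))&(P[...,1]>.03)&(P[...,1]<.33)&(P[...,0]>.45)&(P[...,0]<.72)
    k,l,st,c=cv2.connectedComponentsWithStats(m.astype(np.uint8))
    for i in range(1,k):
        if st[i,4]>7: print(n,st[i,4],c[i].round(),np.nanmedian(P[l==i],axis=0).round(3), np.nanmax(P[l==i][:,2]).round(3))
```

```text
s 54 [207. 270.] [0.625 0.208 0.025] 0.027
s 56 [222. 269.] [0.595 0.198 0.024] 0.026
s 59 [233. 270.] [0.571 0.198 0.023] 0.025
s 63 [246. 271.] [0.543 0.199 0.024] 0.026
t 34 [204. 160.] [0.628 0.199 0.024] 0.03
t 36 [206. 171.] [0.599 0.191 0.023] 0.029
t 39 [207. 181.] [0.573 0.19  0.022] 0.027
t 40 [206. 191.] [0.546 0.192 0.023] 0.027
```

Call:
{"fn": "jog_arm", "kwargs": {"gripper": [0.1,0.1,0.1,0.1,0.1,0.1,0.1,0.1], "offset": [[0,0.4,-4],[0,0.4,-7.5],[0,0.4,-9.5],[0,0.4,-10.5],[0,0.4,-10.9],[0,0.4,-11.1],[0,0.4,-11.1],[0,0.4,-11.1]], "twist": [0,0,0,0,0,0,0,0]}}

```text
clock: 9.5
tcp_pos: [0.5028, -0.1663, 0.0351]
orientation: [-0.001, 0.989, 0.15, 0.0]
wrist_force: [0.0, -0.2, -2.2]
finger_gap: 0.0236
grip_force: 60.2
```

Call:
{"fn": "jog_arm", "kwargs": {"gripper": [0.1,0.1,1,1,1,1,1,1], "offset": [[0,0,-0.05],[0,0,-0.1],[0,0,-0.1],[0,0,-0.1],[0,0,-0.1],[0,0,-0.1],[0,0,3],[0,0,8]], "twist": [0,0,0,0,0,0,0,0]}}

```text
clock: 10.5
tcp_pos: [0.5008, -0.1653, 0.1136]
orientation: [-0.003, 0.989, 0.15, -0.002]
wrist_force: [0.8, -0.3, 0.5]
finger_gap: 0.0854
grip_force: 0.0
```

Run:
```python
from h import *
t=cam("top");s=cam("side");print(env.get_state()["tcp_pos"],env.get_state()["finger_gap"])
hs=cv2.cvtColor(s["image"],cv2.COLOR_RGB2HSV); v,u=np.mgrid[:420,:560];P=cloud(s)
m=(hs[...,0]>105)&(hs[...,0]<125)&(hs[...,1]>100)&(abs(u-287)<10)&(v<178)&(v>140)
for vv in range(145,178,4):
    w=m[vv]; 
    if w.any():
        c=[[u[vv][w].mean(),vv]]; o,r=ray(s,c); print(vv,w.sum(),c[0][0],(o+r*((-.362-o[1])/r[0,1])).round(4),np.nanmedian(P[vv][w],axis=0).round(4))
h=cv2.cvtColor(t["image"],cv2.COLOR_RGB2HSV);m=(h[...,0]>100)&(h[...,0]<135)&(h[...,1]>60)&(u>415)&(u<445)&(v>178)&(v<205)
print(m.sum()); 
if m.any():
  c=np.c_[u[m],v[m]]; print(c.min(0),c.max(0),onz(t,[c[c[:,0].argmax()],c[c[:,0].argmin()],c.mean(0)],.06).round(4),onz(t,[c.mean(0)],.1),onz(t,[c[c[:,0].argmax()]],.136))
```

```text
[ 0.50568825 -0.16767551  0.11973269] 0.0854134503892337
169 1 287.0 [[ 0.5276 -0.362   0.0788]] [ 0.5267 -0.3545  0.0811]
0
```

Call:
{"fn": "jog_arm", "kwargs": {"gripper": [1,1,1,1,1,1,1,1], "offset": [[0,0,4],[0,-4,5],[1,-9,5],[2,-14,5],[2.6,-18,5],[2.6,-19.5,5],[2.6,-19.5,5],[2.6,-19.5,5]], "twist": [0,0,-5,-10,-10,-10,-10,-10]}}

```text
clock: 11.6
tcp_pos: [0.5281, -0.3595, 0.1644]
orientation: [-0.002, 0.998, 0.064, -0.0]
wrist_force: [0.5, 0.5, 0.5]
finger_gap: 0.0857
grip_force: 0.0
```

Run:
```python
from h import *
s=cam("side");t=cam("top");print(env.get_state()["tcp_pos"])
im=np.load("side0.npz")["im"];v,u=np.mgrid[:420,:560]
hs=cv2.cvtColor(im,cv2.COLOR_RGB2HSV);m=(hs[...,0]>105)&(hs[...,0]<125)&(hs[...,1]>100)&(abs(u-287)<10)&(v<178)&(v>140)
for vv in range(145,178,4):
    w=m[vv]
    if w.any():
        c=[[u[vv][w].mean(),vv]]; o,r=ray(s,c); print(vv,w.sum(),c[0][0].round(1),(o+r*((-.362-o[1])/r[0,1])).round(4))
im=np.load("top0.npz")["im"];P=np.load("top0.npz")["P"];h=cv2.cvtColor(im,cv2.COLOR_RGB2HSV)
m=(h[...,0]>100)&(h[...,0]<140)&(h[...,1]>50)&(u>410)&(u<445)&(v>175)&(v<205)
c=np.c_[u[m],v[m]];print(len(c),c.min(0),c.max(0),onz(t,[c.mean(0)],.1).round(4));print(P[m][:,:].round(3).tolist()[:20])
im=t["image"];P=cloud(t);z=P[...,2]
# scraper check
m=((z>.064)&(z<.085)&(u>320)&(u<370)&(v>165)&(v<250)).astype(np.uint8);k,l,st,c=cv2.connectedComponentsWithStats(m)
i=1+st[1:,4].argmax();print(cv2.minAreaRect((P[l==i][:,:2]*1000).astype(np.float32)),np.nanmedian(P[l==i][:,2]))
```

```text
[ 0.52839202 -0.35948524  0.16481671]
153 2 287.0 [[ 0.5278 -0.362   0.1284]]
157 3 287.0 [[ 0.5277 -0.362   0.1161]]
161 2 286.5 [[ 0.5292 -0.362   0.1037]]
165 1 287.0 [[ 0.5276 -0.362   0.0913]]
169 1 287.0 [[ 0.5276 -0.362   0.0788]]
5 [428 192] [430 193] [[ 0.5306 -0.3614  0.1   ]]
[[0.531, -0.356, 0.109], [0.53, -0.358, 0.111], [0.529, -0.358, 0.12], [0.529, -0.359, 0.102], [0.528, -0.359, 0.108]]
((501.95654296875, -165.94827270507812), (124.78141021728516, 26.36631965637207), 17.591440200805664) 0.06862834734031831
```

Call:
{"fn": "jog_arm", "kwargs": {"gripper": [1,1,1,0,0,0,0,0], "offset": [[0.1,-0.2,-3],[0.1,-0.2,-7],[0.1,-0.2,-8.4],[0.1,-0.2,-8.4],[0.1,-0.2,-8.4],[0.1,-0.2,-8.4],[0.1,-0.2,-8.4],[0.1,-0.2,-8.4]], "twist": [0,0,0,0,0,0,0,0], "squeeze": 60}}

```text
clock: 12.7
tcp_pos: [0.5299, -0.3636, 0.0816]
orientation: [-0.001, 0.998, 0.063, 0.001]
wrist_force: [-0.7, 0.1, 4.2]
finger_gap: 0.0099
grip_force: 58.5
```

Call:
{"fn": "jog_arm", "kwargs": {"gripper": [0,0,0,0,0,0,0,0], "offset": [[0,0,3],[0,0,6],[0,0,9],[-0.5,5,10],[-1.5,10,10],[-2.5,15,10],[-3.3,20,10],[-4,24,10]], "twist": [0,0,0,0,0,0,0,0]}}

```text
clock: 13.7
tcp_pos: [0.4885, -0.1211, 0.1805]
orientation: [-0.002, 0.998, 0.064, -0.0]
wrist_force: [1.0, -0.1, 0.2]
finger_gap: 0.0103
grip_force: 58.7
```

Call:
{"fn": "jog_arm", "kwargs": {"gripper": [0,0,0,0,0,0,0,0], "offset": [[-0.8,4,0],[-1.4,8,0],[-2.1,11.9,0],[-2.1,11.9,-3],[-2.1,11.9,-3],[-2.1,11.9,-3],[-2.1,11.9,-3],[-2.1,11.9,-3]], "twist": [0,0,0,0,0,0,0,0]}}

```text
clock: 14.7
tcp_pos: [0.4689, -0.0045, 0.1512]
orientation: [-0.001, 0.998, 0.063, 0.0]
wrist_force: [0.2, -0.1, -0.6]
finger_gap: 0.0102
grip_force: 58.7
```

Run:
```python
from h import *
s=cam("side");st=env.get_state();print(st["tcp_pos"],st["finger_gap"],st["wrist_force"])
im=s["image"];P=cloud(s);v,u=np.mgrid[:420,:560]
x=cv2.resize(im[160:260,250:350],(600,600),interpolation=cv2.INTER_CUBIC);save(x,"ins.png")
for p in ([.469,-.0045,.05],[st["tcp_pos"][0],st["tcp_pos"][1],st["tcp_pos"][2]-.0756],st["tcp_pos"]): print((proj(s,p)[0]-[250,160])*6)
hs=cv2.cvtColor(im,cv2.COLOR_RGB2HSV);m=(hs[...,0]>105)&(hs[...,0]<125)&(hs[...,1]>100)&(P[...,2]>.09)&(P[...,0]>.42)&(P[...,0]<.52)&(abs(P[...,1])<.05)
for vv in np.unique(v[m]): w=m[vv]; print(vv,u[vv][w].min(),u[vv][w].max(),np.median(P[vv][w],axis=0).round(4))
```

```text
[ 0.46876741 -0.00444184  0.15106867] 0.009953475946395571 [ 0.22314493  0.43986167 -0.38879851]
[256.43333845 383.44444213]
[257.47124637 323.98083511]
[258.86969349 141.95892128]
175 292 295 [0.4671 0.0042 0.1747]
176 292 295 [0.4675 0.002  0.1717]
177 292 295 [0.4675 0.0009 0.1689]
178 292 295 [0.4674 0.0011 0.1666]
179 292 295 [0.467  0.0009 0.1642]
180 292 295 [0.4673 0.0015 0.1619]
181 293 294 [0.4673 0.0018 0.1596]
182 293 294 [0.4673 0.0015 0.1571]
183 293 294 [0.467  0.0042 0.1555]
184 292 294 [0.4681 0.0045 0.1531]
185 292 294 [0.4683 0.0023 0.15  ]
186 292 294 [0.4684 0.0047 0.1485]
187 292 294 [0.4685 0.0034 0.1454]
188 292 294 [0.4688 0.0014 0.1423]
189 292 295 [0.4671 0.0026 0.1405]
190 292 294 [0.468  0.0045 0.1386]
```

View pics/ins.png

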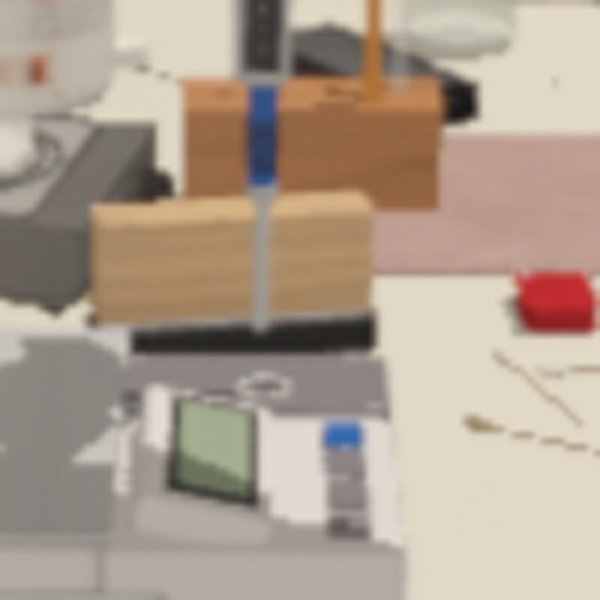

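The stylus hangs straight, its tip at crop (261,330) and the ring centre at (265,384). It needs about 1.5 mm toward −x.

Call:
{"fn": "jog_arm", "kwargs": {"gripper": [0,0,0,0,0,0,0,0], "offset": [[-0.1,0,-1],[-0.1,0,-1.6],[-0.1,0,-2],[-0.1,0,-2],[-0.1,0,-2],[-0.1,0,-2],[-0.1,0,-2],[-0.1,0,-2]], "twist": [0,0,0,0,0,0,0,0]}}

```text
clock: 15.75
tcp_pos: [0.4674, -0.004, 0.1306]
orientation: [-0.001, 0.998, 0.063, -0.0]
wrist_force: [0.2, -0.3, -1.2]
finger_gap: 0.0099
grip_force: 58.7
```

Run:
```python
from h import *
s=cam("side");st=env.get_state();print(st["tcp_pos"],st["wrist_force"])
im=s["image"]
x=cv2.resize(im[200:235,277:312],(595,595),interpolation=cv2.INTER_CUBIC);save(x,"ins2.png")
p=np.array(st["tcp_pos"])-[0,0,.0756]
for q in ([.469,-.0045,.05],p,p+[.01,0,0],p+[0,.01,0],p+[0,0,.01]): print(((proj(s,q)[0]-[277,200]+.5)*17).round())
```

```text
[ 0.46738435 -0.00402537  0.13060092] [-0.25029314 -0.55042201  0.09965537]
[276. 415.]
[287. 384.]
[217. 380.]
[279. 411.]
[288. 318.]
```

View pics/ins2.png

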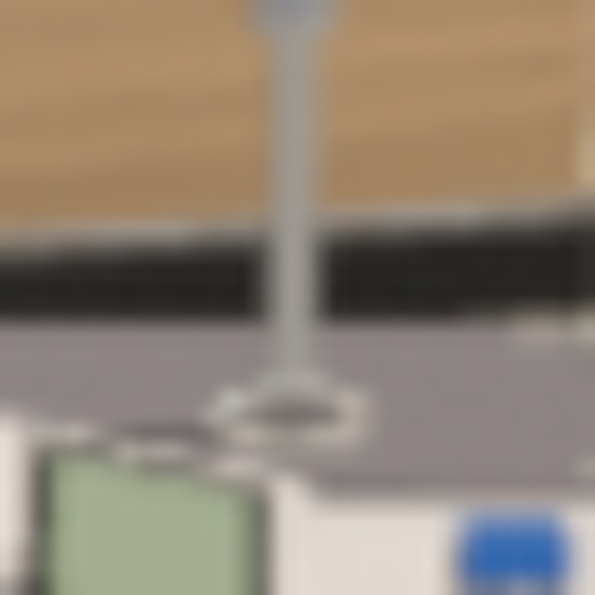

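The shaft tip (293,385) is centred above the ring (291,412). Next I go down.

Call:
{"fn": "jog_arm", "kwargs": {"gripper": [0,0,0,0,0,0,0,0], "offset": [[0,0,-0.5],[0,0,-1],[0,0,-1.5],[0,0,-2],[0,0,-2],[0,0,-2],[0,0,-2],[0,0,-2]], "twist": [0,0,0,0,0,0,0,0]}}

```text
clock: 16.8
tcp_pos: [0.4675, -0.0041, 0.1107]
orientation: [-0.001, 0.998, 0.063, 0.0]
wrist_force: [-0.5, 0.2, -1.3]
finger_gap: 0.0099
grip_force: 58.7
```

Call:
{"fn": "jog_arm", "kwargs": {"gripper": [0,0,0,0,0,0,0,0], "offset": [[0,0,-0.2],[0,0,-0.4],[0,0,-0.6],[0,0,-0.7],[0,0,-0.7],[0,0,-0.7],[0,0,-0.7],[0,0,-0.7]], "twist": [0,0,0,0,0,0,0,0], "squeeze": 80}}

```text
clock: 17.8
tcp_pos: [0.4675, -0.0041, 0.1036]
orientation: [-0.001, 0.998, 0.063, 0.0]
wrist_force: [-0.3, -0.1, 3.5]
finger_gap: 0.0093
grip_force: 78.6
```

Call:
{"fn": "jog_arm", "kwargs": {"gripper": [0,0,0,0,0,0,0,0], "offset": [[0,0,-0.05],[0,0,-0.1],[0,0,-0.15],[0,0,-0.15],[0,0,-0.15],[0,0,-0.15],[0,0,-0.15],[0,0,-0.15]], "twist": [0,0,0,0,0,0,0,0]}}

```text
clock: 18.8
tcp_pos: [0.4683, -0.0041, 0.1033]
orientation: [-0.001, 0.998, 0.063, 0.001]
wrist_force: [-1.6, -0.1, 12.4]
finger_gap: 0.009
grip_force: 79.9
```

Run:
```python
from h import *
s=env.get_state();print(s["tcp_pos"],s["wrist_force"],s["grip_force"]);print(env.hand_in())
```

```text
[ 0.46830782 -0.0040679   0.10328715] [-1.57944215 -0.11078805 12.38316006] 79.86541986465454
the job is handed in; nothing more can be done
None
```

Job handed in at 18.8 s, verdict not shown: all four chips are in the tray, the scraper stands on the table, and the held stylus presses the button to its stop (about 12 N, tip at 27.7 mm against 28 mm for fully pressed).

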